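# Lock the beaker holder on the bench channel with a spring channel nut

## Task

Slide the beaker holder along the slotted channel until its foot is right up against the fixed angle stop. Then lock it there with the spring channel nut standing on the bench: lower the nut lengthwise through the foot's fixing slot into the channel, press it down against its spring, twist it a quarter turn clockwise (seen from above) and let the spring draw it up so its grooves catch the channel lips. Leave the beaker, the jar and the spoon where they are, and let go of everything.

Things in the scene. Friction and masses are not known exactly. Their poses are not given: they have to be found in the camera images.
- channel: Fixed steel strut channel lying on the bench, 41 wide, 41 high, 500 long, open slot upwards. Origin: centre of its underside, on the bench (z = 0); y runs along it, x across, z up. Walls 2.5 thick, 36 wide inside. A 40 x 40 x 5 fixing lug at each end.
- channel_mouth (a point): Centre of the channel's slot mouth, at its top, 41 above the origin; axes as the channel's. The slot is 22 wide and runs the whole length; at each side the top turns down as a lip 2.5 thick (|x| 11 to 13.5) whose lower edge is 33.5 above the bench.
- stop_face (a point): Fixed stop: steel angle bracket bolted on the channel's top, 48 wide, upright flange 6 thick, 36 high, base 45 long towards +y. This point: middle of the face that the holder's foot must touch, 2.5 above the channel's top; the face looks along -y; axes as the channel's.
- holder: Aluminium beaker holder, about 0.3 to 0.6 kg, resting on the channel, skirts 15 deep astride it (1.4 play a side): it slides along it freely. Foot plate 50 wide (x), 180 long (y -92 to +88), 5 thick. Origin: under the plate, on the channel's top (41 above the bench), on its centre line; axes as the channel's. Starts with its +y end 50 to 110 from the stop face.
- holder_end (a point): Middle of the +y end face of the holder's foot, 88 from the holder's origin: the face that must meet the stop face (their y then agree).
- holder_slot (a point): Centre of the fixing slot in the holder's foot, an opening 24 wide (x), 44 long (y), right over the channel's slot; this point is level with the plate's upper face (46 above the bench), 62 from the holder's origin towards -y.
- holder_seat (a point): Centre of the round beaker seat on the foot's upper face, 45 from the holder's origin towards +y: a dish of outer radius 40, its upright wall 46 to 66 above the bench, open on top. The outside of the wall can be pushed along y with closed fingers standing over the plate.
- nut: Quick-fit spring channel nut, 66 high, 0.15 kg, standing upright on the bench on the robot's side of the channel: steel head at the bottom, 10 mm stud, spring washer, black wing grip on top. Origin: centre of its underside; z up, x along its long side. A half turn about z gives the same shape. Fully caught in the channel, its underside is 25.5 above the bench.
- nut_head (a point): Middle of the head, 5.5 above the underside. Head 34 long (x), 20 wide, 11 high, lowest 3 stepped in to 30 x 15. Two grooves 5 wide cross its upper side at |x| 9.75 to 14.75; groove bottom 8, tooth tops 11 above the underside. One corner per end is cut back, so in the channel it turns clockwise (from above) and stops on the walls at about 96 degrees.
- nut_grip (a point): Middle of the black wing grip, 51 above the nut's underside. The wing is 36 along the nut's x, 12 across its y, and spans 36 to 66 above the underside: grip it across its 12, fingertips 37 or more above the underside to stay clear of the washer.
- washer (a joint): Slide of the steel washer (radius 20, 5 thick) up the stud, 0 at rest to 0.016 m: its underside is 14 above the nut's underside at rest, and a spring pushes it down with 1.1 N per mm. It lands on the foot when the nut goes in. The head turns freely when the nut's underside is under 22.5 above the bench (about 11 N of push; 20 is safe, it bottoms at 16).
- beaker: Bystander: glass beaker, radius 34, 88 high, standing on the bench; origin at the centre of its underside.
- jar: Bystander: closed amber jar, radius 29, 85 high, standing on the bench; origin at the centre of its underside.
- spoon: Bystander: steel spoon 150 long lying on the bench beyond the channel; origin under its middle, x along it.
Mind the look-alikes: they are no part of the job. Of the things that look like the holder, the middle-sized one is meant.

How it is judged:
By the outcome, as a careful person would: the job done as asked, in the order asked, and still so for the second after the job is handed in, with the robot touching nothing.
It also fails if it takes over 64 s, if anything falls off the work surface, if the arm or the gripper's body presses on something with over 40 N, if the wrist force passes 120 N, or if a joint passes its speed limit or range.

## Robot

A 6-joint arm with a two-finger parallel gripper is mounted at the origin on the work surface. World frame = base frame: x ahead of the robot, y to its left, z up, the work surface at z = 0. Lengths are in m, angles in rad, forces in N, time in s.
With the tool pointing down it reaches from about 0.35 to 0.975 m from the base axis. Payload 4.9 kg.
Tool frame: the origin (TCP) lies on the centre line of the jaws, within the pads' length; the fingertips stand 8 mm ahead of it and the grasp point (between the pads) lies 11 mm behind it; z points along the fingers, y is the direction in which the jaws open and shut (so a half turn about z gives the same grasp; the last joint's range is limited). The gripper opens to 85 mm and grips with 20 to 120 N. Pads are 22 mm wide; open, the fingers measure 114 mm over their backs; the gripper's body (76 mm by 85 mm) begins 54 mm behind the grasp point. The pads swing forward as they close: fully open they stand 13 mm farther back than shut.
Start: joints at [-1.452, 0.053, 1.613, -0, 1.476, -0.119], TCP at [0.147, -0.607, 0.239] pointing down, gripper open.
Joint ranges: [-3.01, 3.01], [-1.01, 2.22], [0.06, 2.58], [-1.02, 4.17], [0.09, 2.62], [-3.14, 3.14]. Speed limits (rad/s): [2.57, 2.57, 3.14, 3.14, 3.14, 3.14].

## Interface

Orientations are given as a unit quaternion [w, x, y, z].
In Python, from plant import manip gives the robot as it stands.
- The arm moves only by the tool step_arm, never from a script. Its argument "deltas" is a list of rows, each a list of 7 numbers: the shift along the tool's x, y, z in m, then the turn, a rotation vector about the tool's x, y, z in rad, then the gripper command: -1 is fully open, 1 is shut, values between are in proportion. In form: [[dx, dy, dz, ax, ay, az, hand], ...]. A call has 1 to 20 rows; each row is the pose to reach, as a shift and turn from the pose commanded when the call began, along the tool's axes at that moment; what a row does not reach only later rows make up. A row lasts 1/10 s, in which the tool goes at most 50 mm and 8.59 degrees, less where a joint would pass 70% of its speed; a pose out of reach is approached as far as the arm can. A call with a gripper value outside its range is refused whole. The fingers move at their own pace and stop on an object; the grip force is fixed at half the most. Time passes only in rows, so rows that repeat a pose let the fingers close. It gives the time, the measured TCP pose, the force and the opening at its end, in the units of the state.
- manip.state(): the state, without advancing time (a new reading comes with each control period).
- manip.grab_frame(name): name is "scene" or "top"; returns the picture (480x640x3 uint8, red, green, blue); there is no depth.
- manip.get_calibration(name): a dict with "fov_y" (degrees; the focal length in pixels is half the picture's height over the tangent of half this angle, whatever the lens; pixels are square), "cx", "cy" (the principal point, pixels), "R" (3x3) and "t" (3): a world point X has camera coordinates R X + t. Camera axes: x right, y down, z forward; pixel columns grow to the right and rows downward; lengths in m; the calibration is good to about 2 mm. A picture is of the moment at which its call begins. get_calibration takes no time and is no camera call.
- manip.job_done(): hands the job in, once; it reports no verdict.
The state is a dict: "time": time; "joint_pos": joint angles; "joint_vel": joint speeds; "joint_efforts": joint torques, N m; "tool_pos": TCP position; "tool_rot": TCP orientation; "contact_force": force on the tool from outside, world axes, zero at the start; "ft_torque": the same for the moment, N m; "gripper_width": opening from 0.0 (shut) to 1.0 (fully open).
Only numpy, scipy, OpenCV 4.12 (cv2) and the standard library are available. Lean on these libraries where they do the work, as an engineer would, in place of code of your own. Each camera call takes 0.05 s, during which the arm holds its last target.

## Working session

There is one attempt and no reset: what is moved stays moved. The work goes in short steps, Python scripts to look and compute and a tool call to move; the robot and the scene stay as the last step left them, time stands still between calls to the robot, and variables do not carry over. Pictures are saved under pics/ and viewed, and the job is handed in when it is done.

Besides the shell and the picture viewer there is one more tool, called after "Call:" as name(argument=value, ...) on one line, values as JSON. step_arm: Moves the arm, as the interface text tells. Its arguments: {"type":"object","properties":{"deltas":{"type":"array"}},"required":["deltas"]}

```bash
mkdir -p pics; ls; python3 - <<'E'
from plant import manip
import cv2
s=manip.state()
for k,v in s.items(): print(k,v)
for n in ["scene","top"]:
    f=manip.grab_frame(n); cv2.imwrite(f"pics/{n}0.png",f[:,:,::-1]); print(n,manip.get_calibration(n))
E
```

```text
pics
time 0.0
joint_pos [-1.45197808e+00  5.33356521e-02  1.61434216e+00 -1.96403405e-05
  1.47602341e+00 -1.19009670e-01]
joint_vel [-5.52662223e-04  8.47569426e-04  6.16252257e-04  6.50176364e-05
 -9.77890733e-04 -1.70950535e-03]
joint_efforts [-2.49617529e-03 -3.93683124e+01 -3.70177853e+01 -1.15689622e-04
  7.26496830e-03 -3.35349583e-06]
tool_pos [ 0.1471588  -0.60677606  0.2380474 ]
tool_rot [-1.05428519e-03  9.92937399e-01  1.18634772e-01 -9.67420823e-06]
contact_force [ 0.57210837 -0.10929592 -0.20091579]
ft_torque [-0.03941573  0.04482698  0.01200223]
gripper_width 0.9995382110247462
scene {'fov_y': 53.17308922137246, 'cx': 321.8230884203975, 'cy': 240.92118963890798, 'R': array([[-2.17532376e-03,  9.99997061e-01, -1.07058203e-03],
       [ 6.37048833e-01,  5.60559602e-04, -7.70823242e-01],
       [-7.70820377e-01, -2.35880315e-03, -6.37048180e-01]]), 't': array([ 0.11781149, -0.32186925,  1.47033664])}
top {'fov_y': 57.16591028248632, 'cx': 328.07765757457383, 'cy': 238.8064404777372, 'R': array([[ 0.00498615, -0.99995148,  0.00849537],
       [-0.98931285, -0.00617075, -0.14567775],
       [ 0.1457231 , -0.00767821, -0.98929562]]), 't': array([-0.12819132,  0.60353995,  0.92191521])}
```

View pics/scene0.png

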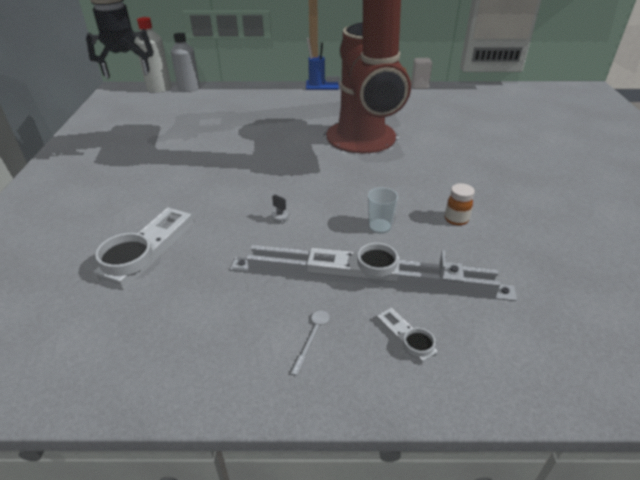

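View pics/top0.png

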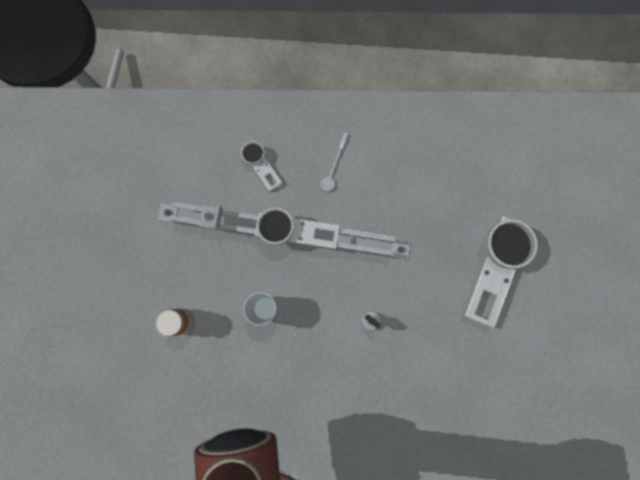

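The top view shows the channel from about (168,213) to (402,249), with the stop at (210,216). The middle-sized holder's seat is at (275,226) and its slot at (325,235). The nut is at (372,321) and the decoys lie off the channel. I'll zoom in next.

```bash
cat > h.py <<'E'
import numpy as np, cv2
from plant import manip
def ray(n,u,v):
    c=manip.get_calibration(n); f=240/np.tan(np.radians(c['fov_y']/2))
    d=c['R'].T@np.array([(u-c['cx'])/f,(v-c['cy'])/f,1]); o=-c['R'].T@c['t']
    return o,d
def plane(n,u,v,z):
    o,d=ray(n,u,v); return o+d*(z-o[2])/d[2]
def proj(n,X):
    c=manip.get_calibration(n); f=240/np.tan(np.radians(c['fov_y']/2))
    p=c['R']@np.array(X)+c['t']; return np.array([f*p[0]/p[2]+c['cx'],f*p[1]/p[2]+c['cy']])
def two(p,q):
    o1,d1=ray('scene',*p);o2,d2=ray('top',*q)
    A=np.stack([d1,-d2],1);s=np.linalg.lstsq(A,o2-o1,rcond=None)[0]
    a=o1+d1*s[0];b=o2+d2*s[1];return (a+b)/2,np.linalg.norm(a-b)
def crop(src,x0,y0,w,h,k,out):
    im=cv2.imread(src)[y0:y0+h,x0:x0+w]; im=cv2.resize(im,None,fx=k,fy=k,interpolation=cv2.INTER_CUBIC)
    for i in range(0,w,10): cv2.putText(im,str(x0+i) if i%20==0 else '',(i*k,8),0,.3,(0,0,255),1); cv2.line(im,(i*k,10),(i*k,14),(0,0,255),1)
    for i in range(0,h,10): cv2.putText(im,str(y0+i),(0,i*k+4),0,.3,(0,255,255),1)
    cv2.imwrite(out,im)
E
python3 - <<'E'
from h import *
crop('pics/top0.png',155,190,130,75,6,'pics/t_a.png')
crop('pics/top0.png',285,200,130,75,6,'pics/t_b.png')
crop('pics/top0.png',350,300,60,40,12,'pics/t_n.png')
crop('pics/scene0.png',260,185,40,45,13,'pics/s_n.png')
E
```

```text
(no output)
```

View pics/t_a.png

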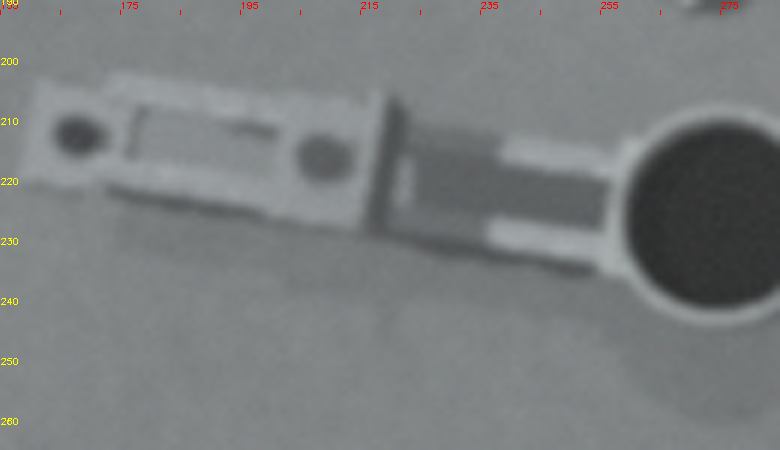

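View pics/t_b.png

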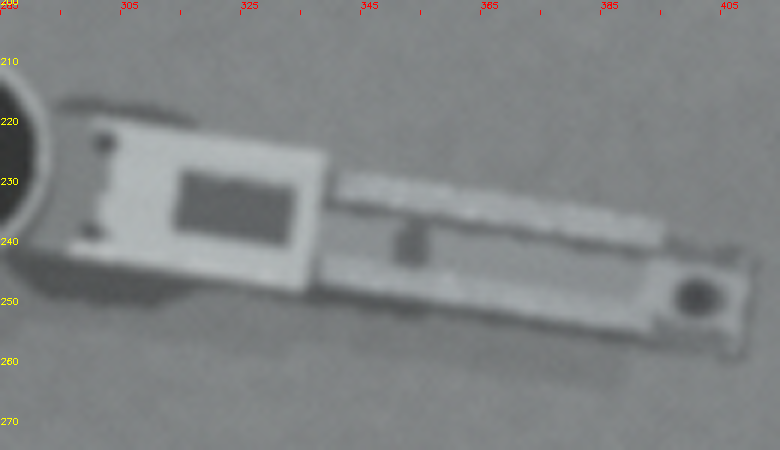

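View pics/t_n.png

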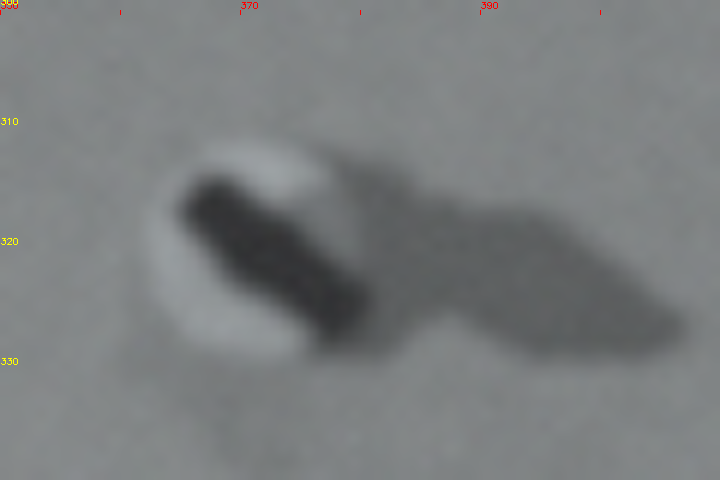

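View pics/s_n.png

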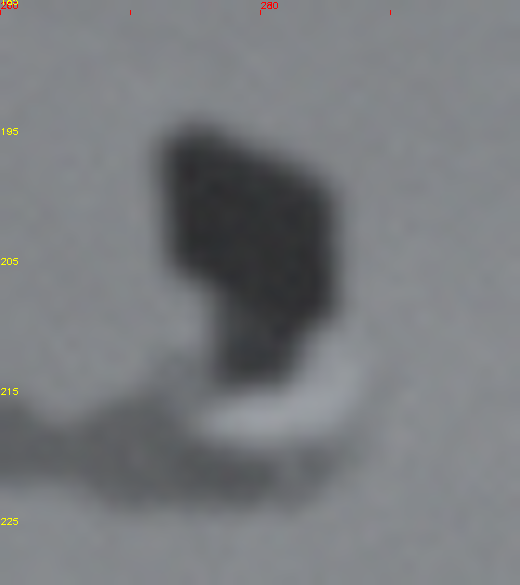

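```bash
python3 - <<'E'
from h import *
np.set_printoptions(precision=4,suppress=True)
im=cv2.imread('pics/top0.png'); g=cv2.cvtColor(im,6)
print('cam',-manip.get_calibration('top')['R'].T@manip.get_calibration('top')['t'])
A=plane('top',168,212.6,.006);B=plane('top',401.2,249.6,.006);print('lugs',A,B,np.linalg.norm(A-B),'mid',(A+B)/2)
d=(A-B)/np.linalg.norm(A-B);print('dir',d,'yaw of ch y from world y deg',np.degrees(np.arctan2(-d[0],d[1])))
# seat dark disc & ellipse
m=(g<75).astype(np.uint8); m2=np.zeros_like(m); m2[200:255,250:300]=m[200:255,250:300]
c,_=cv2.findContours(m2,0,1); c=max(c,key=cv2.contourArea);e=cv2.fitEllipse(c);print('seat inner',e,plane('top',*e[0],.066))
r=e[1][0]/2
# slot
m2=np.zeros_like(m); m2[224:246,308:338]=(g<125)[224:246,308:338]
c,_=cv2.findContours(m2,0,1); c=max(c,key=cv2.contourArea);M=cv2.moments(m2,True);print('slot',M['m10']/M['m00'],M['m01']/M['m00'],M['m00'],cv2.minAreaRect(c))
S=plane('top',M['m10']/M['m00'],M['m01']/M['m00'],.046);print('slot pt',S)
# nut wing
m2=np.zeros_like(m); m2[310:332,360:385]=(g<80)[310:332,360:385]
c,_=cv2.findContours(m2,0,1); c=max(c,key=cv2.contourArea);M=cv2.moments(m2,True);print('wing',M['m10']/M['m00'],M['m01']/M['m00'],M['m00'],cv2.minAreaRect(c))
W=np.array([M['m10']/M['m00'],M['m01']/M['m00']]);
for z in(.066,.055,.051):print(z,plane('top',*W,z))
mu=.5*np.arctan2(2*M['mu11'],M['mu20']-M['mu02']);a=plane('top',*(W+5*np.array([np.cos(mu),np.sin(mu)])),.063);b=plane('top',*(W-5*np.array([np.cos(mu),np.sin(mu)])),.063);print('wing dir',np.degrees(np.arctan2((b-a)[1],(b-a)[0])))
s=cv2.cvtColor(cv2.imread('pics/scene0.png'),6)[190:211,268:290]<80
M=cv2.moments(s.astype(np.uint8),True);q=(268+M['m10']/M['m00'],190+M['m01']/M['m00']);print(q,two(q,W))
E
```

```text
cam [ 0.4634 -0.1174  1.0011]
lugs [0.6685 0.2428 0.006 ] [ 0.5861 -0.2918  0.006 ] 0.540929888454368 mid [ 0.6273 -0.0245  0.006 ]
dir [0.1522 0.9883 0.    ] yaw of ch y from world y deg -8.756735997185219
seat inner ((274.5985107421875, 225.68443298339844), (28.863872528076172, 29.68060302734375), 62.74995422363281) [ 0.629  -0.0094  0.066 ]
slot 323.27222222222224 234.6 180.0 ((323.6216125488281, 234.270263671875), (18.741485595703125, 9.206342697143555), 9.462321281433105)
slot pt [ 0.6133 -0.1142  0.046 ]
wing 373.1333333333333 321.5777777777778 90.0 ((372.6585693359375, 321.4268493652344), (17.179113388061523, 5.778429985046387), 38.65980911254883)
0.066 [ 0.4269 -0.2197  0.066 ]
0.055 [ 0.4264 -0.2209  0.055 ]
0.051 [ 0.4263 -0.2213  0.051 ]
wing dir 51.90950579955372
(278.77027027027026, 202.8108108108108) (array([ 0.4261, -0.219 ,  0.0492]), np.float64(0.004905313974458013))
```

```bash
cat >> h.py <<'E'
from scipy.spatial.transform import Rotation as Ro
D=np.array([.1522,.9883,0]);D/=np.linalg.norm(D);X=np.array([D[1],-D[0],0]);MID=np.array([.6273,-.0245,0])
def ch(p): p=np.array(p)-MID; return np.array([p@X,p@D,p[2]])*1000
def wo(x,y,z): return MID+X*x/1000+D*y/1000+np.array([0,0,z/1000])
def Rcur():
    q=manip.state()['tool_rot'];return Ro.from_quat([q[1],q[2],q[3],q[0]])
def Rdown(yaw_y): # tool z down, tool y at world angle (deg)
    a=np.radians(yaw_y);y=np.array([np.cos(a),np.sin(a),0]);z=np.array([0,0,-1.]);return Ro.from_matrix(np.stack([np.cross(y,z),y,z],1))
def delta(target,yaw_y):
    s=manip.state();R=Rcur();return R.inv().apply(np.array(target)-s['tool_pos']),(R.inv()*Rdown(yaw_y)).as_rotvec()
def rep():
    s=manip.state();R=Rcur().as_matrix();print('t',s['time'],'tcp',s['tool_pos'],'ch',ch(s['tool_pos']),'yaw_y',np.degrees(np.arctan2(R[1,1],R[0,1])),'tilt',R[:2,2],'F',s['contact_force'],'w',s['gripper_width'],'j6',s['joint_pos'][5])
np.set_printoptions(precision=4,suppress=True)
E
python3 - <<'E'
from h import *
rep()
for u,v,z in[(222,218,.046),(218.5,217,.077),(223,217,.041)]:print('stop',ch(plane('top',u,v,z)))
print(delta(wo(0,-45,200),-8.76))
# beaker, jar approx
print(plane('top',260,308,.088),plane('top',169,323,.085))
E
```

```text
t 0.1 tcp [ 0.1471 -0.6069  0.2382] ch [-385.9232 -648.666   238.196 ] yaw_y -76.37824923982785 tilt [-0.0002  0.0018] F [ 0.5436  0.9009 -0.5579] w 0.9988016141909384 j6 -0.11896998695558414
stop [  1.0431 135.2937  46.    ]
stop [ -2.842  134.8789  77.    ]
stop [  4.3872 134.8632  41.    ]
(array([ 0.5867, -0.4112,  0.0391]), array([-0.0015, -0.0013, -1.1802]))
[0.454  0.0141 0.088 ] [0.4228 0.1989 0.085 ]
```

Call:
step_arm(deltas=[[0.02,-0.014,0.001,0,0,-0.04,1],[0.05,-0.035,0.003,0,0,-0.1,1],[0.085,-0.06,0.006,0,0,-0.17,1],[0.12,-0.084,0.008,0,0,-0.24,1],[0.155,-0.108,0.01,0,0,-0.32,1],[0.19,-0.133,0.013,0,0,-0.4,1],[0.225,-0.157,0.015,0,0,-0.48,1],[0.26,-0.182,0.018,0,0,-0.56,1],[0.295,-0.207,0.02,0,0,-0.64,1],[0.33,-0.231,0.022,0,0,-0.72,1],[0.365,-0.256,0.025,0,0,-0.8,1],[0.4,-0.28,0.027,0,0,-0.88,1],[0.435,-0.305,0.03,0,0,-0.96,1],[0.47,-0.329,0.032,0,0,-1.03,1],[0.505,-0.354,0.034,0,0,-1.09,1],[0.54,-0.378,0.036,0,0,-1.14,1],[0.565,-0.396,0.038,0,0,-1.17,1],[0.582,-0.408,0.039,0,0,-1.18,1],[0.587,-0.411,0.039,0,0,-1.18,1],[0.587,-0.411,0.039,0,0,-1.18,1]])

```text
time: 2.1
tool_pos: [0.6208, -0.0694, 0.1997]
tool_rot: [-0.0, 0.759, 0.651, -0.0]
contact_force: [-0.4, 0.2, 0.4]
gripper_width: -0.004
```

```bash
python3 - <<'E'
from h import *
rep(); print(delta(wo(0,-45,63),-8.76))
for n in ["scene","top"]: cv2.imwrite(f"pics/{n}1.png",manip.grab_frame(n)[:,:,::-1])
crop('pics/scene1.png',240,140,220,160,3,'pics/s1c.png')
E
```

```text
t 2.1 tcp [ 0.6208 -0.0694  0.1997] ch [  0.388  -45.3409 199.725 ] yaw_y -8.722223652142631 tilt [-0.0011 -0.    ] F [-0.3939  0.2158  0.3937] w -0.004035413592747044 j6 -0.07794926654918244
(array([ 0.0004, -0.0002,  0.1367]), array([-0.0011,  0.0002,  0.0007]))
```

View pics/s1c.png

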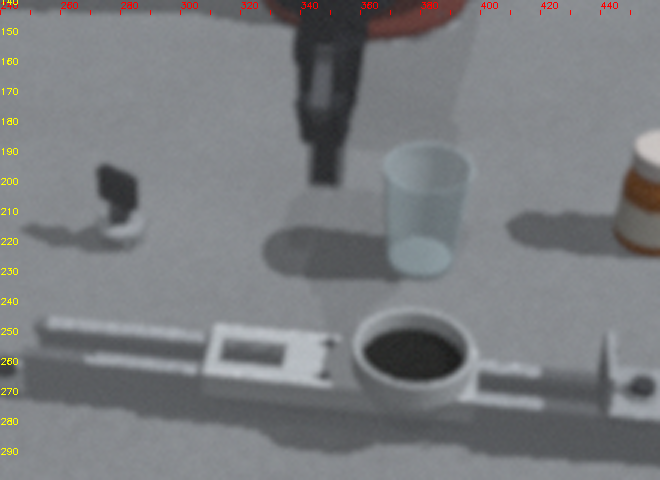

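The closed fingers (tip at about (347,200)) stand above the plate between the slot and the seat. I'll lower them now.

Call:
step_arm(deltas=[[0,0,0.02,0,0,0,1],[0,0,0.05,0,0,0,1],[0,0,0.08,0,0,0,1],[0,0,0.11,0,0,0,1],[0,0,0.128,0,0,0,1],[0,0,0.136,0,0,0,1],[0,0,0.136,0,0,0,1]])

```text
time: 2.9
tool_pos: [0.6197, -0.0704, 0.0632]
tool_rot: [-0.001, 0.76, 0.65, -0.001]
contact_force: [0.1, 0.1, 0.2]
gripper_width: 0.001
```

```bash
python3 - <<'E'
from h import *
rep()
cv2.imwrite(f"pics/s2.png",manip.grab_frame('scene')[:,:,::-1])
crop('pics/s2.png',290,200,180,100,4,'pics/s2c.png')
E
```

```text
t 2.9 tcp [ 0.6197 -0.0704  0.0632] ch [ -0.5488 -46.5105  63.2385] yaw_y -8.842619120795497 tilt [-0.0023  0.0004] F [0.1479 0.1336 0.2255] w 0.0009554810162603086 j6 -0.07791121273775978
```

View pics/s2c.png

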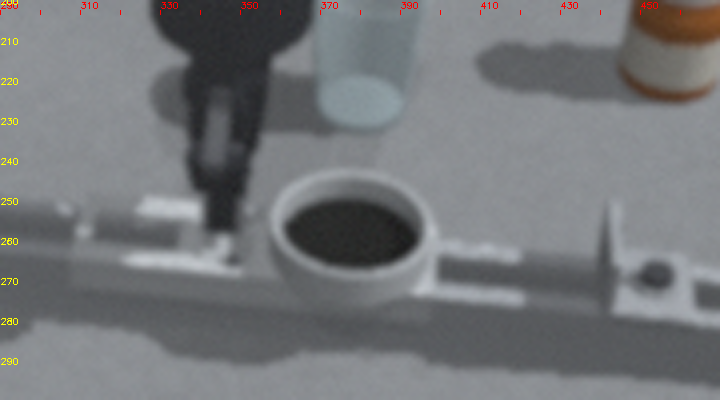

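Call:
step_arm(deltas=[[0.003,0,0,0,0,0,1],[0.006,0,0,0,0,0,1],[0.009,0,0,0,0,0,1],[0.012,0,0,0,0,0,1],[0.016,0,0,0,0,0,1],[0.02,0,0,0,0,0,1],[0.024,0,0,0,0,0,1],[0.028,0,0,0,0,0,1],[0.032,0,0,0,0,0,1],[0.036,0,0,0,0,0,1],[0.04,0,0,0,0,0,1]])

```text
time: 4.05
tool_pos: [0.627, -0.0299, 0.0643]
tool_rot: [0.0, 0.759, 0.651, -0.0]
contact_force: [-0.1, -3.8, 2.7]
gripper_width: 0.004
```

```bash
python3 - <<'E'
from h import *
rep()
cv2.imwrite(f"pics/t3.png",manip.grab_frame('top')[:,:,::-1])
crop('pics/t3.png',200,190,160,80,5,'pics/t3c.png')
E
```

```text
t 4.05 tcp [ 0.627  -0.0299  0.0643] ch [ 0.5529 -5.3615 64.3365] yaw_y -8.764668167724084 tilt [-0.     -0.0001] F [-0.0575 -3.8026  2.7267] w 0.0038899601073153537 j6 -0.013012763868776254
```

View pics/t3c.png

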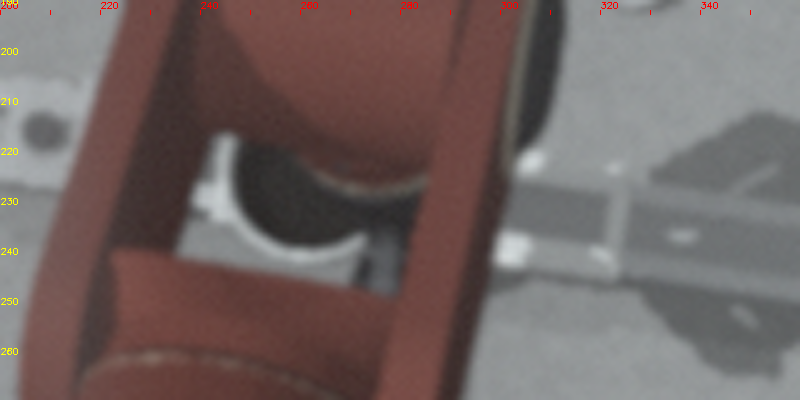

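The holder follows with a push of about 4 N, and its seat edge has moved left in the top view. About 45 mm remain, so I'll continue and then slow down.

Call:
step_arm(deltas=[[0.004,0,0,0,0,0,1],[0.008,0,0,0,0,0,1],[0.012,0,0,0,0,0,1],[0.016,0,0,0,0,0,1],[0.02,0,0,0,0,0,1],[0.024,0,0,0,0,0,1],[0.028,0,0,0,0,0,1],[0.032,0,0,0,0,0,1],[0.034,0,0,0,0,0,1],[0.036,0,0,0,0,0,1],[0.037,0,0,0,0,0,1],[0.038,0,0,0,0,0,1]])

```text
time: 5.3
tool_pos: [0.6327, 0.0075, 0.0642]
tool_rot: [-0.0, 0.759, 0.651, -0.0]
contact_force: [-0.6, -3.0, 2.0]
gripper_width: -0.001
```

```bash
python3 - <<'E'
from h import *
rep()
cv2.imwrite(f"pics/s4.png",manip.grab_frame('scene')[:,:,::-1])
crop('pics/s4.png',330,200,180,100,4,'pics/s4c.png')
E
```

```text
t 5.3 tcp [0.6327 0.0075 0.0642] ch [ 0.4841 32.4181 64.2043] yaw_y -8.770335139399004 tilt [-0.0002  0.    ] F [-0.6389 -3.0371  1.9777] w -0.0005095218697052132 j6 0.04731798905087317
```

View pics/s4c.png

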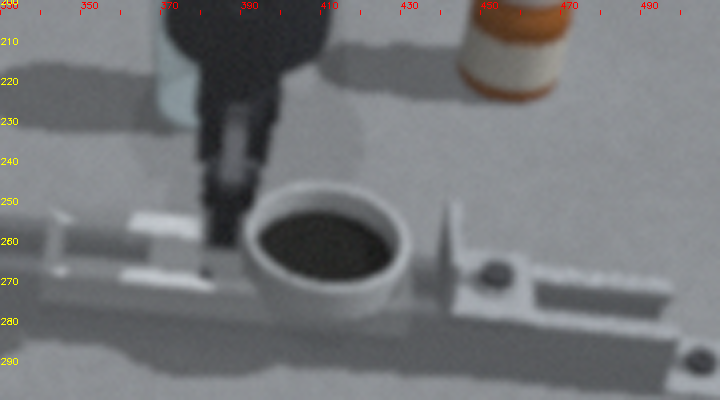

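Call:
step_arm(deltas=[[0.001,0,0,0,0,0,1],[0.002,0,0,0,0,0,1],[0.003,0,0,0,0,0,1],[0.004,0,0,0,0,0,1],[0.005,0,0,0,0,0,1],[0.006,0,0,0,0,0,1]])

```text
time: 5.95
tool_pos: [0.6336, 0.0135, 0.0642]
tool_rot: [-0.0, 0.759, 0.651, -0.0]
contact_force: [0.1, -3.9, 2.1]
gripper_width: -0.001
```

Call:
step_arm(deltas=[[0.001,0,0,0,0,0,1],[0.0015,0,0,0,0,0,1]])

```text
time: 6.15
tool_pos: [0.6339, 0.015, 0.0642]
tool_rot: [-0.0, 0.759, 0.651, -0.0]
contact_force: [-0.3, -2.7, 0.5]
gripper_width: 0.003
```

Call:
step_arm(deltas=[[0.0005,0,0,0,0,0,1],[0.001,0,0,0,0,0,1]])

```text
time: 6.35
tool_pos: [0.634, 0.0159, 0.0642]
tool_rot: [-0.0, 0.759, 0.651, -0.0]
contact_force: [-0.9, -2.9, -0.1]
gripper_width: -0.0
```

Still no rise in force, so I'll go on in small steps.

Call:
step_arm(deltas=[[0.0005,0,0,0,0,0,1],[0.001,0,0,0,0,0,1],[0.0015,0,0,0,0,0,1]])

```text
time: 6.65
tool_pos: [0.6342, 0.0173, 0.0642]
tool_rot: [-0.0, 0.759, 0.651, -0.0]
contact_force: [0.1, -3.2, 0.8]
gripper_width: -0.002
```

Call:
step_arm(deltas=[[0.0005,0,0,0,0,0,1],[0.001,0,0,0,0,0,1]])

```text
time: 6.85
tool_pos: [0.6344, 0.0183, 0.0642]
tool_rot: [-0.0, 0.759, 0.651, -0.0]
contact_force: [-0.2, -2.2, 0.3]
gripper_width: 0.0
```

```bash
python3 - <<'E'
from h import *
rep()
cv2.imwrite(f"pics/s5.png",manip.grab_frame('scene')[:,:,::-1])
crop('pics/s5.png',380,220,100,70,7,'pics/s5c.png')
E
```

```text
t 6.85 tcp [0.6344 0.0183 0.0642] ch [ 0.4997 43.4303 64.2292] yaw_y -8.766655788938897 tilt [-0.0001  0.0001] F [-0.2459 -2.2492  0.2825] w 0.00046146520139557284 j6 0.06469606782543974
```

View pics/s5c.png

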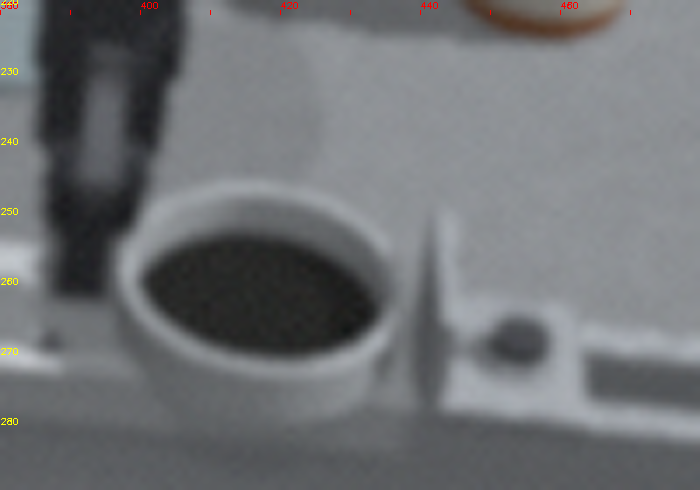

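The holder is almost there: about 2 px remain between the foot's end (437) and the flange (439).

Call:
step_arm(deltas=[[0.0005,0,0,0,0,0,1],[0.001,0,0,0,0,0,1],[0.0015,0,0,0,0,0,1]])

```text
time: 7.2
tool_pos: [0.6346, 0.0198, 0.0642]
tool_rot: [-0.0, 0.759, 0.651, -0.0]
contact_force: [-0.8, -1.7, 0.5]
gripper_width: 0.004
```

Call:
step_arm(deltas=[[0.0005,0,0,0,0,0,1],[0.001,0,0,0,0,0,1],[0.0015,0,0,0,0,0,1]])

```text
time: 7.5
tool_pos: [0.6349, 0.0213, 0.0643]
tool_rot: [-0.0, 0.759, 0.651, -0.0]
contact_force: [-0.6, -4.1, 0.0]
gripper_width: -0.004
```

Call:
step_arm(deltas=[[0.0005,0,0,0,0,0,1],[0.001,0,0,0,0,0,1],[0.001,0,0,0,0,0,1]])

```text
time: 7.8
tool_pos: [0.6349, 0.0214, 0.0643]
tool_rot: [0.0, 0.759, 0.651, -0.001]
contact_force: [-0.4, -5.6, 1.1]
gripper_width: 0.002
```

Call:
step_arm(deltas=[[0.0005,0,0,0,0,0,1],[0.001,0,0,0,0,0,1],[0.001,0,0,0,0,0,1]])

```text
time: 8.1
tool_pos: [0.6349, 0.0215, 0.0643]
tool_rot: [0.001, 0.759, 0.651, -0.002]
contact_force: [-0.9, -8.4, 0.9]
gripper_width: -0.005
```

Call:
step_arm(deltas=[[0.0005,0,0,0,0,0,1],[0.001,0,0,0,0,0,1],[0.001,0,0,0,0,0,1]])

```text
time: 8.4
tool_pos: [0.6349, 0.0215, 0.0643]
tool_rot: [0.001, 0.759, 0.651, -0.002]
contact_force: [-2.7, -11.3, 2.1]
gripper_width: -0.001
```

The stop is reached: the TCP stays still while the force rises to 11 N. I'll back off and rise for a look.

Call:
step_arm(deltas=[[-0.003,0,0,0,0,0,1],[-0.008,0,0,0,0,0,1],[-0.014,0,0,0,0,0,1],[-0.016,0,-0.01,0,0,0,1],[-0.016,0,-0.03,0,0,0,1],[-0.016,0,-0.06,0,0,0,1],[-0.016,0,-0.1,0,0,0,1],[-0.016,0,-0.13,0,0,0,1],[-0.016,0,-0.14,0,0,0,0.5],[-0.016,0,-0.14,0,0,0,0]])

```text
time: 9.4
tool_pos: [0.6341, 0.0084, 0.2069]
tool_rot: [0.002, 0.759, 0.651, 0.002]
contact_force: [-0.4, 0.1, 0.8]
gripper_width: 0.331
```

```bash
python3 - <<'E'
from h import *
rep()
t=np.array([.4265,-.2200,.20]);print(delta(t,-38.1))
cv2.imwrite(f"pics/s6.png",manip.grab_frame('scene')[:,:,::-1])
crop('pics/s6.png',380,220,100,70,7,'pics/s6c.png')
E
```

```text
t 9.4 tcp [0.6341 0.0084 0.2069] ch [  1.6821  33.5744 206.8927] yaw_y -8.7582779049437 tilt [ 0.0045 -0.0002] F [-0.3547  0.1045  0.7705] w 0.33144143693650835 j6 0.04869384109701956
(array([-0.2574, -0.1704,  0.006 ]), array([ 0.0043, -0.0017,  0.5121]))
```

View pics/s6c.png

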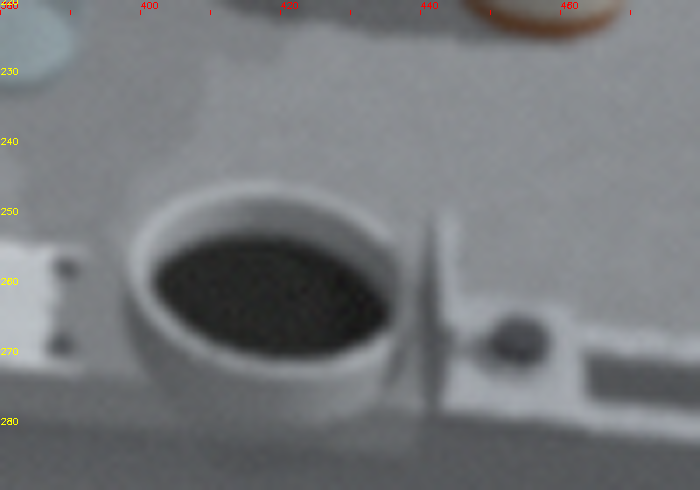

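The foot's end now meets the flange at column 438. I'll go over to the nut.

Call:
step_arm(deltas=[[-0.012,-0.008,0,0,0,0.03,0],[-0.035,-0.023,0.001,0.001,0,0.08,0],[-0.065,-0.043,0.002,0.001,0,0.14,-0.2],[-0.095,-0.063,0.002,0.001,0,0.2,-0.2],[-0.125,-0.083,0.003,0.002,0,0.26,-0.2],[-0.155,-0.103,0.004,0.002,0,0.32,-0.2],[-0.185,-0.123,0.005,0.003,0,0.38,-0.2],[-0.212,-0.141,0.005,0.003,0,0.43,-0.2],[-0.236,-0.157,0.006,0.004,0,0.48,-0.2],[-0.252,-0.167,0.006,0.004,0,0.505,-0.2],[-0.257,-0.17,0.006,0.004,0,0.512,-0.2],[-0.257,-0.17,0.006,0.004,0,0.512,-0.2]])

```text
time: 10.65
tool_pos: [0.4245, -0.2197, 0.1966]
tool_rot: [-0.003, 0.9, 0.437, -0.002]
contact_force: [0.4, 0.9, 0.1]
gripper_width: 0.6
```

```bash
python3 - <<'E'
from h import *
rep()
t=np.array([.4265,-.2200,.048]);print(delta(t,-38.1))
for n in ["scene","top"]: cv2.imwrite(f"pics/{n}7.png",manip.grab_frame(n)[:,:,::-1])
crop('pics/scene7.png',220,120,120,110,5,'pics/s7c.png')
crop('pics/top7.png',230,190,200,150,4,'pics/t7c.png')
E
```

```text
t 10.65 tcp [ 0.4245 -0.2197  0.1966] ch [-170.7449 -223.7856  196.6234] yaw_y -38.217131104448725 tilt [-0.0058  0.0034] F [0.4299 0.864  0.0963] w 0.5998504000776808 j6 0.03404521576789829
(array([0.0011, 0.0028, 0.1486]), array([-0.0066,  0.0009, -0.002 ]))
```

View pics/s7c.png

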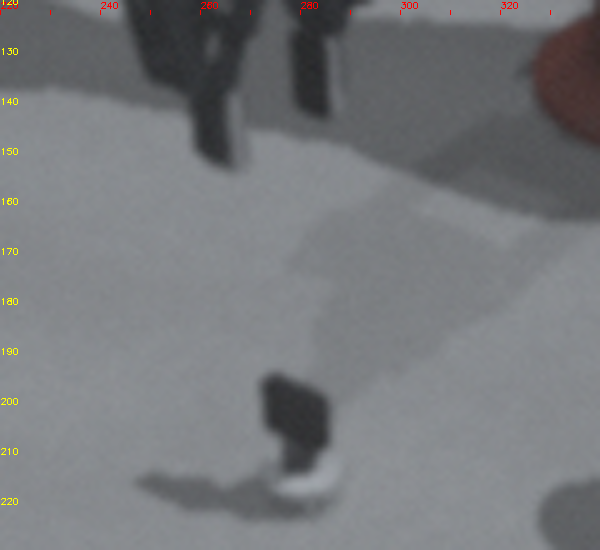

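View pics/t7c.png

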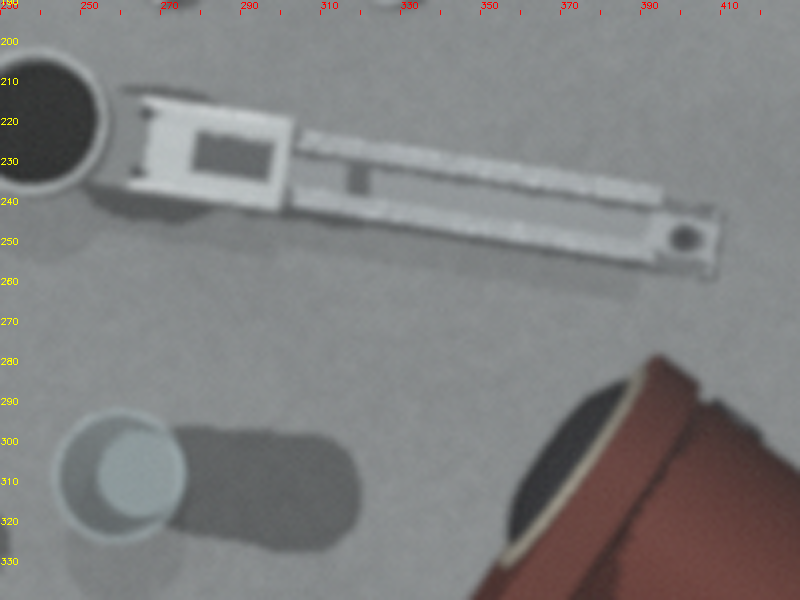

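The nut (wing at (279,204)) is under the open fingers. The new fixing slot at about (285,229) shows clearly in the top view. I'll descend with correction.

Call:
step_arm(deltas=[[0.001,0.003,0.02,-0.006,0,0,-0.2],[0.001,0.003,0.05,-0.006,0,0,-0.2],[0.001,0.003,0.08,-0.006,0,0,-0.2],[0.001,0.003,0.1,-0.006,0,0,-0.2],[0.001,0.003,0.108,-0.006,0,0,-0.2],[0.001,0.003,0.11,-0.006,0,0,-0.2]])

```text
time: 11.35
tool_pos: [0.4282, -0.2196, 0.0872]
tool_rot: [0.0, 0.899, 0.438, -0.0]
contact_force: [0.3, 1.1, 1.0]
gripper_width: 0.599
```

```bash
python3 - <<'E'
from h import *
rep()
t=np.array([.4265,-.2200,.048]);print(delta(t,-38.1))
g=cv2.cvtColor(cv2.imread('pics/top7.png'),6)
m=np.zeros_like(g); m[218:240,273:301]=(g<125)[218:240,273:301]
M=cv2.moments(m,True);u=(M['m10']/M['m00'],M['m01']/M['m00']);print('slot',u,M['m00'],plane('top',*u,.046),ch(plane('top',*u,.046)))
cv2.imwrite("pics/s8.png",manip.grab_frame('scene')[:,:,::-1])
crop('pics/s8.png',220,120,120,110,5,'pics/s8c.png')
E
```

```text
t 11.35 tcp [ 0.4282 -0.2196  0.0872] ch [-167.1369 -223.1193   87.1937] yaw_y -38.03189861297503 tilt [-0.0007 -0.0006] F [0.2568 1.09   0.9587] w 0.5990917086014086 j6 0.03594641848370804
(array([-0.0013, -0.001 ,  0.0392]), array([-0.0001,  0.0009,  0.0012]))
slot (287.7452229299363, 228.7324840764331) 157.0 [ 0.6259 -0.0361  0.046 ] [  0.3614 -11.6421  46.    ]
```

View pics/s8c.png

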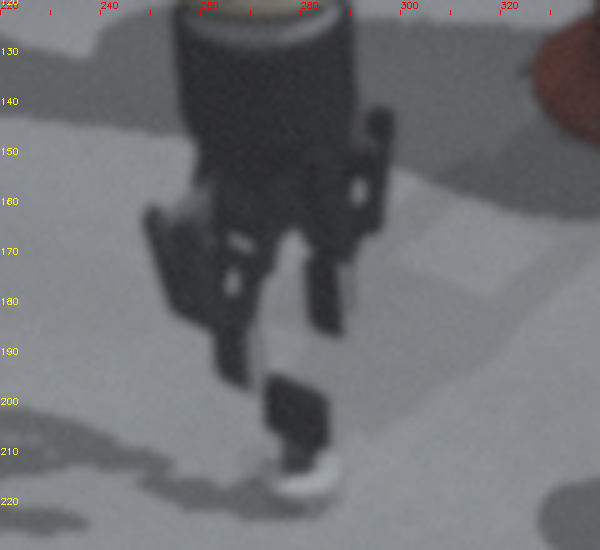

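The fingers straddle the wing. I'll go down and close.

Call:
step_arm(deltas=[[-0.001,-0.001,0.012,0,0,0,-0.2],[-0.001,-0.001,0.025,0,0,0,-0.2],[-0.001,-0.001,0.034,0,0,0,-0.2],[-0.001,-0.001,0.039,0,0,0,-0.2],[-0.001,-0.001,0.039,0,0,0,-0.2]])

```text
time: 11.9
tool_pos: [0.4263, -0.2204, 0.0481]
tool_rot: [0.0, 0.899, 0.438, -0.0]
contact_force: [0.6, 0.4, -0.5]
gripper_width: 0.596
```

```bash
python3 - <<'E'
from h import *
rep()
t=np.array([.4265,-.2200,.048]);print(delta(t,-38.1))
cv2.imwrite("pics/s9.png",manip.grab_frame('scene')[:,:,::-1])
crop('pics/s9.png',220,120,120,110,5,'pics/s9c.png')
E
```

```text
t 11.9 tcp [ 0.4263 -0.2204  0.0481] ch [-168.8757 -224.2123   48.1075] yaw_y -38.10892679782095 tilt [-0.0007 -0.0008] F [ 0.595   0.3964 -0.5479] w 0.5964494989691078 j6 0.03378928115568903
(array([ 0.0005, -0.0001,  0.0001]), array([-0.    ,  0.0011, -0.0002]))
```

View pics/s9c.png

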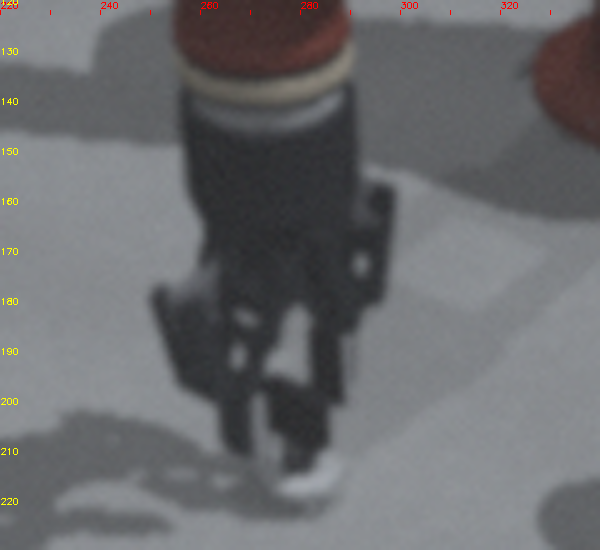

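Call:
step_arm(deltas=[[0,0,0,0,0,0,0.2],[0,0,0,0,0,0,0.5],[0,0,0,0,0,0,0.7],[0,0,0,0,0,0,1],[0,0,0,0,0,0,1],[0,0,0,0,0,0,1],[0,0,0,0,0,0,1],[0,0,0,0,0,0,1]])

```text
time: 12.75
tool_pos: [0.4274, -0.2211, 0.0498]
tool_rot: [0.002, 0.899, 0.438, 0.0]
contact_force: [0.2, 0.1, 2.5]
gripper_width: 0.125
```

Call:
step_arm(deltas=[[0,0,-0.01,0,0,0,1],[0,0,-0.03,0,0,0,1],[0,0,-0.06,0,0,0,1],[0,0,-0.09,0,0,0,1],[0,0,-0.1,0,0,0,1],[0,0,-0.1,0,0,0,1]])

```text
time: 13.35
tool_pos: [0.4275, -0.2211, 0.1508]
tool_rot: [0.003, 0.899, 0.438, 0.001]
contact_force: [-0.2, -0.0, -1.7]
gripper_width: 0.127
```

```bash
python3 - <<'E'
from h import *
rep()
print(delta(wo(0.2,-11,148),-8.76))
for n in ["scene","top"]: cv2.imwrite(f"pics/{n}10.png",manip.grab_frame(n)[:,:,::-1])
crop('pics/scene10.png',220,100,120,120,5,'pics/s10c.png')
E
```

```text
t 13.35 tcp [ 0.4275 -0.2211  0.1508] ch [-167.506  -224.7442  150.8393] yaw_y -38.100868258723345 tilt [ 0.0036 -0.004 ] F [-0.1504 -0.009  -1.6992] w 0.12663981741099428 j6 0.03376902822219486
(array([0.2685, 0.0414, 0.0028]), array([ 0.005 ,  0.0023, -0.5121]))
```

View pics/s10c.png

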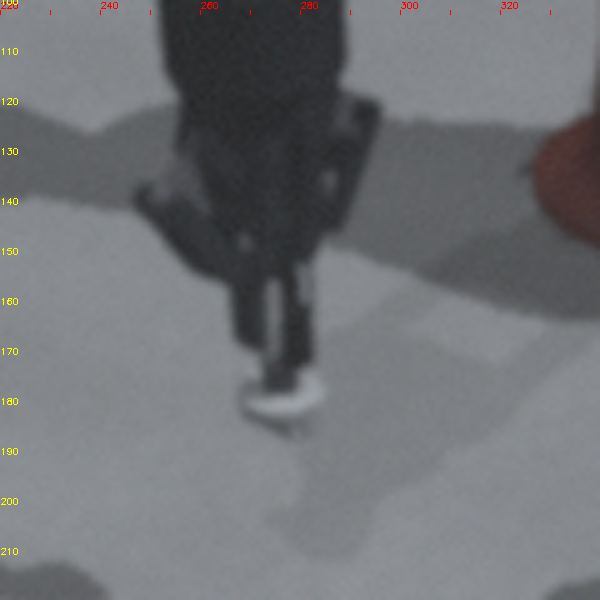

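The nut is held (washer and head visible at (275,178)). I'll carry it above the slot, turned lengthwise.

Call:
step_arm(deltas=[[0.012,0.002,0,0,0,-0.03,1],[0.035,0.005,0,0.001,0,-0.08,1],[0.065,0.01,0.001,0.001,0,-0.14,1],[0.095,0.015,0.001,0.002,0.001,-0.2,1],[0.125,0.019,0.001,0.002,0.001,-0.26,1],[0.155,0.024,0.002,0.003,0.001,-0.32,1],[0.185,0.029,0.002,0.003,0.001,-0.38,1],[0.215,0.033,0.002,0.004,0.002,-0.43,1],[0.242,0.037,0.003,0.005,0.002,-0.48,1],[0.26,0.04,0.003,0.005,0.002,-0.505,1],[0.268,0.041,0.003,0.005,0.002,-0.512,1],[0.268,0.041,0.003,0.005,0.002,-0.512,1],[0.268,0.041,0.003,0.005,0.002,-0.512,1]])

```text
time: 14.75
tool_pos: [0.6237, -0.0351, 0.1451]
tool_rot: [-0.002, 0.759, 0.651, -0.001]
contact_force: [0.3, -0.2, -2.0]
gripper_width: 0.127
```

```bash
python3 - <<'E'
from h import *
rep()
print(delta(wo(0.2,-11,115),-8.76))
for n in ["scene","top"]: cv2.imwrite(f"pics/{n}11.png",manip.grab_frame(n)[:,:,::-1])
crop('pics/scene11.png',300,170,150,115,5,'pics/s11c.png')
E
```

```text
t 14.75 tcp [ 0.6237 -0.0351  0.1451] ch [ -1.9169 -10.9974 145.0688] yaw_y -8.766389379716736 tilt [-0.0046  0.0017] F [ 0.2589 -0.2106 -1.962 ] w 0.12723400553109032 j6 -0.02283045213757205
(array([-0.    ,  0.0023,  0.0301]), array([-0.0048, -0.001 , -0.0001]))
```

View pics/s11c.png

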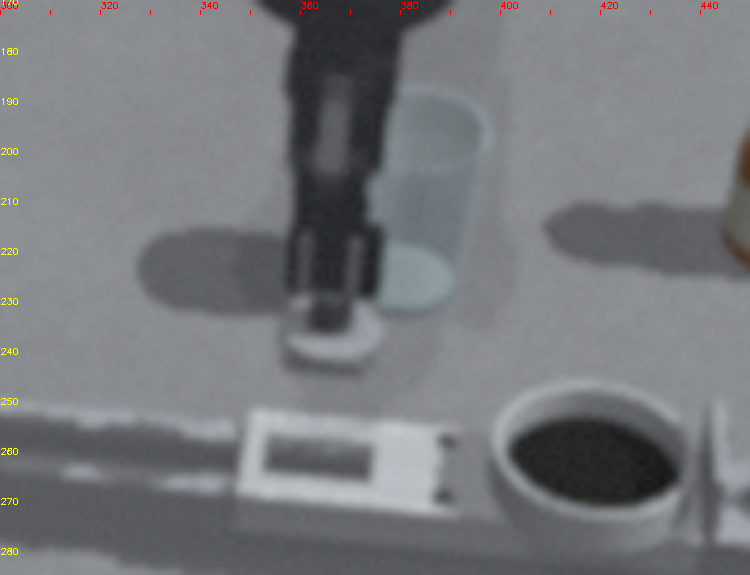

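View pics/top11.png

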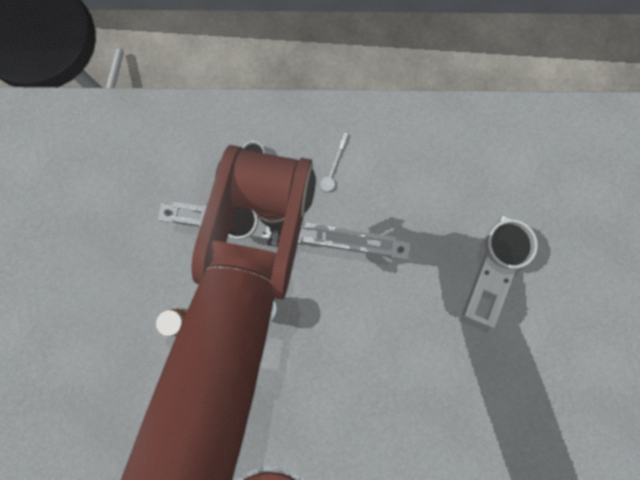

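```bash
python3 - <<'E'
from h import *
im=cv2.imread('pics/scene11.png');g=cv2.cvtColor(im,6)
m=np.zeros_like(g); m[255:268,350:377]=(g<140)[255:268,350:377]
M=cv2.moments(m,True);u=(M['m10']/M['m00'],M['m01']/M['m00']);print(u,M['m00'],ch(plane('scene',*u,.046)))
# outer plate corners scene: left edge
s=manip.state()['tool_pos']
print('expected washer top centre px',proj('scene',s-[0,0,.0498-.019]), 'lower', proj('scene',s-[0,0,.0498-.014]))
print('proj slot(0,-11.6)',proj('scene',wo(0,-11.6,46)))
for y0 in (352,374): print(ch(plane('scene',y0,260,.046)))
crop('pics/scene11.png',345,220,50,60,12,'pics/s11d.png')
E
```

```text
(363.21290322580643, 261.27096774193546) 155.0 [-1.0361 -9.3589 46.    ]
expected washer top centre px [364.0917 234.0942] lower [363.9481 236.1277]
proj slot(0,-11.6) [362.0481 261.4989]
[ -1.391  -31.9315  46.    ]
[-8.1531 11.6928 46.    ]
```

View pics/s11d.png

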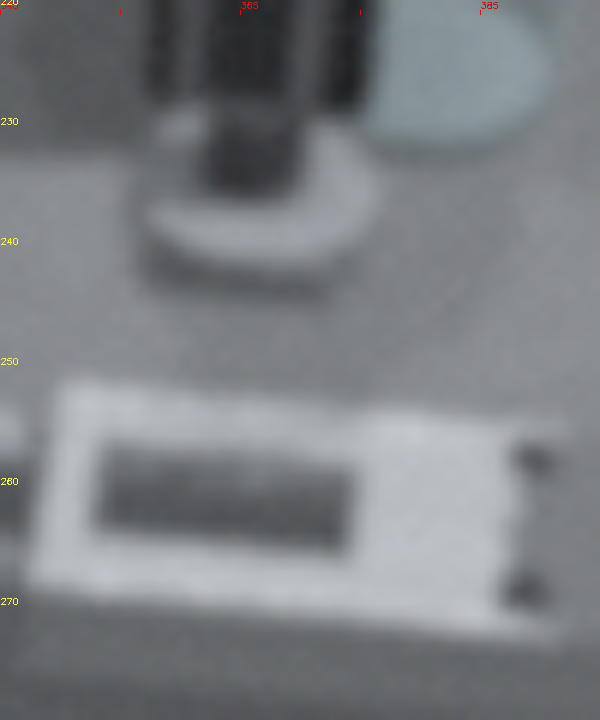

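In the scene view the nut (centre column about 366) lines up with the slot (centre about (364,260)) to within a couple of mm. I'll lower it to just above the plate.

Call:
step_arm(deltas=[[-0.001,0.002,0.01,-0.005,-0.001,0,1],[-0.001,0.002,0.025,-0.005,-0.001,0,1],[-0.001,0.002,0.037,-0.005,-0.001,0,1],[-0.001,0.002,0.042,-0.005,-0.001,0,1],[-0.001,0.002,0.042,-0.005,-0.001,0,1],[-0.001,0.002,0.042,-0.005,-0.001,0,1]])

```text
time: 15.45
tool_pos: [0.6263, -0.0363, 0.104]
tool_rot: [0.001, 0.759, 0.651, 0.001]
contact_force: [0.7, 0.1, -1.3]
gripper_width: 0.125
```

```bash
python3 - <<'E'
from h import *
rep()
print(delta(wo(0.2,-12,95),-8.76))
for n in ["scene","top"]: cv2.imwrite(f"pics/{n}12.png",manip.grab_frame(n)[:,:,::-1])
crop('pics/scene12.png',335,215,60,60,11,'pics/s12c.png')
crop('pics/top12.png',240,200,80,60,9,'pics/t12c.png')
E
```

```text
t 15.45 tcp [ 0.6263 -0.0363  0.104 ] ch [  0.7728 -11.7965 104.004 ] yaw_y -8.764943192683056 tilt [ 0.002  -0.0001] F [ 0.6962  0.0964 -1.2655] w 0.12482235103875905 j6 -0.023631564877474955
(array([-0.0002, -0.0006,  0.009 ]), array([ 0.002 , -0.0002, -0.0001]))
```

View pics/s12c.png

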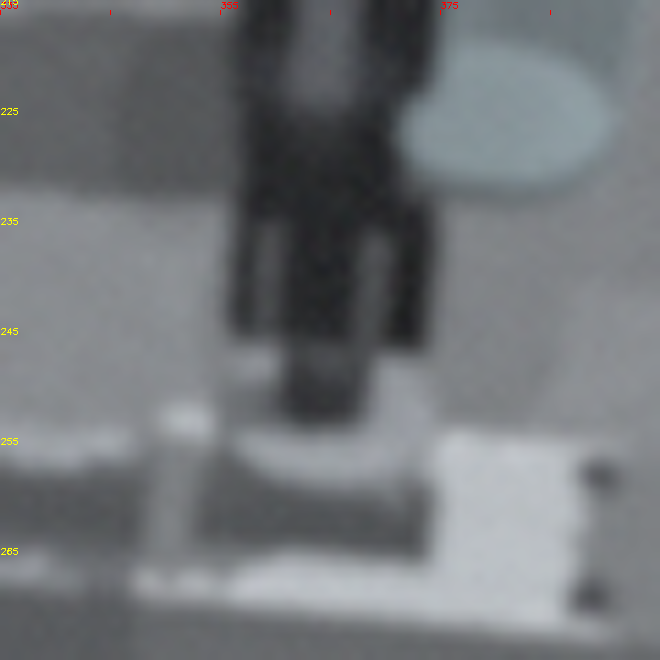

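View pics/t12c.png

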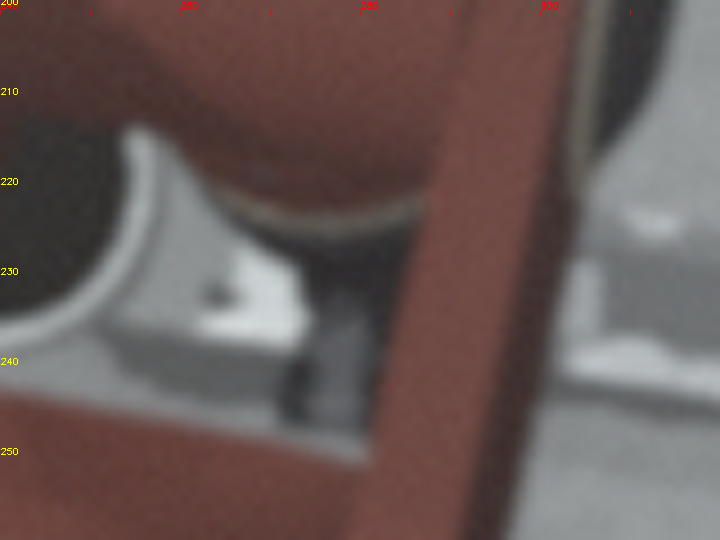

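Call:
step_arm(deltas=[[-0.001,-0.001,0.003,0.002,0,0,1],[-0.001,-0.001,0.006,0.002,0,0,1],[-0.001,-0.001,0.008,0.002,0,0,1],[-0.001,-0.001,0.01,0.002,0,0,1],[-0.001,-0.001,0.011,0.002,0,0,1],[-0.001,-0.001,0.011,0.002,0,0,1]])

```text
time: 16.15
tool_pos: [0.6249, -0.0371, 0.0928]
tool_rot: [-0.0, 0.759, 0.651, -0.0]
contact_force: [0.1, -0.4, -0.8]
gripper_width: 0.124
```

```bash
python3 - <<'E'
from h import *
rep()
print(manip.state()['ft_torque'])
E
```

```text
t 16.15 tcp [ 0.6249 -0.0371  0.0928] ch [ -0.4138 -12.7809  92.8094] yaw_y -8.765323610653391 tilt [-0.0003  0.0003] F [ 0.1412 -0.3501 -0.8116] w 0.1238590900338988 j6 -0.02525274571355987
[ 0.0127  0.0046 -0.0076]
```

Call:
step_arm(deltas=[[0,0.0003,0.002,0,0,0,1],[0,0.0003,0.004,0,0,0,1],[0,0.0003,0.005,0,0,0,1],[0,0.0003,0.006,0,0,0,1]])

```text
time: 16.55
tool_pos: [0.6254, -0.0371, 0.0877]
tool_rot: [-0.0, 0.759, 0.651, 0.0]
contact_force: [-2.9, -0.4, 5.7]
gripper_width: 0.124
```

```bash
python3 - <<'E'
from h import *
rep()
print(manip.state()['ft_torque'])
E
```

```text
t 16.55 tcp [ 0.6254 -0.0371  0.0877] ch [  0.079  -12.7817  87.6845] yaw_y -8.765887603164039 tilt [-0.0001  0.0003] F [-2.9286 -0.3828  5.6893] w 0.12435842660972596 j6 -0.02521096401441413
[0.0743 0.5922 0.0217]
```

Contact has come at underside ≈ 38 (head shoulder on the lip), with a side force towards -x. I'll shift that way with light down pressure.

Call:
step_arm(deltas=[[0,-0.0005,0,0,0,0,1],[0,-0.001,0,0,0,0,1],[0,-0.001,0.001,0,0,0,1]])

```text
time: 16.85
tool_pos: [0.6252, -0.0371, 0.0875]
tool_rot: [0.001, 0.759, 0.651, 0.001]
contact_force: [-1.3, 0.5, 8.0]
gripper_width: 0.129
```

```bash
python3 - <<'E'
from h import *
rep()
print(manip.state()['ft_torque'])
E
```

```text
t 16.85 tcp [ 0.6252 -0.0371  0.0875] ch [ -0.109  -12.8032  87.5343] yaw_y -8.768696872125464 tilt [ 0.0022 -0.0001] F [-1.2669  0.4842  8.0004] w 0.12918255911427756 j6 -0.02524669738850711
[ 0.0567  0.4502 -0.0516]
```

Call:
step_arm(deltas=[[0,-0.0005,0,0,0,0,1],[0,-0.001,0,0,0,0,1],[0,-0.0015,0,0,0,0,1]])

```text
time: 17.15
tool_pos: [0.6246, -0.037, 0.0875]
tool_rot: [0.002, 0.759, 0.651, 0.002]
contact_force: [3.1, -0.2, 3.5]
gripper_width: 0.128
```

```bash
python3 - <<'E'
from h import *
rep()
print(manip.state()['ft_torque'])
E
```

```text
t 17.15 tcp [ 0.6246 -0.037   0.0875] ch [ -0.7234 -12.7873  87.5244] yaw_y -8.769256679001778 tilt [ 0.0049 -0.0005] F [ 3.0637 -0.1981  3.5028] w 0.12758467108604044 j6 -0.025309236506217976
[-0.1266 -0.7751 -0.013 ]
```

Call:
step_arm(deltas=[[0,0.0008,0.001,0,0,0,1],[0,0.0008,0.002,0,0,0,1],[0,0.0008,0.003,0,0,0,1]])

```text
time: 17.45
tool_pos: [0.6226, -0.0367, 0.0815]
tool_rot: [-0.001, 0.759, 0.651, -0.001]
contact_force: [0.4, 0.4, -0.3]
gripper_width: 0.123
```

```bash
python3 - <<'E'
from h import *
rep()
print(manip.state()['ft_torque'])
for n in ["scene","top"]: cv2.imwrite(f"pics/{n}13.png",manip.grab_frame(n)[:,:,::-1])
crop('pics/scene13.png',335,215,60,60,11,'pics/s13c.png')
E
```

```text
t 17.45 tcp [ 0.6226 -0.0367  0.0815] ch [ -2.752  -12.803   81.5418] yaw_y -8.765283073117187 tilt [-0.0025  0.0006] F [ 0.4182  0.4428 -0.345 ] w 0.12311927787996968 j6 -0.025333083050564975
[ 0.006  -0.139   0.0135]
```

View pics/s13c.png

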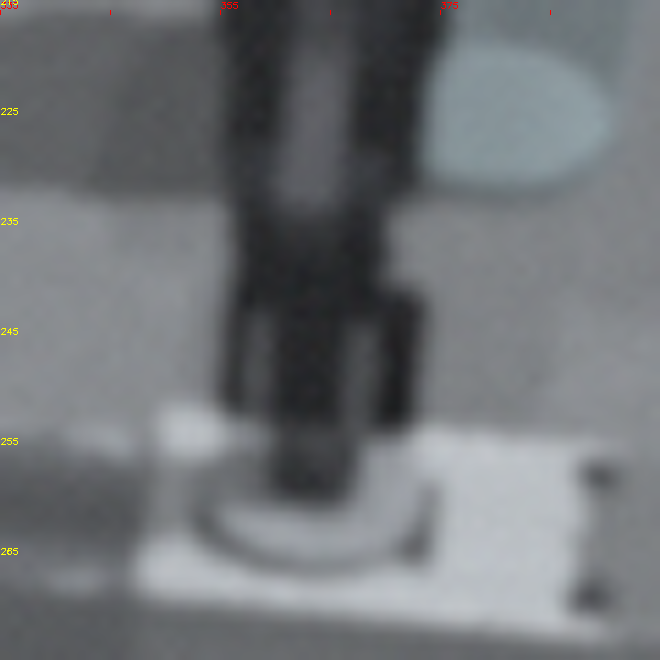

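The nut has dropped into the slot: its washer rests on the foot around (364,264), underside ≈ 32. Side forces are near zero. I'll press down now.

Call:
step_arm(deltas=[[0,0,0.002,0,0,0,1],[0,0,0.004,0,0,0,1],[0,0,0.006,0,0,0,1],[0,0,0.008,0,0,0,1],[0,0,0.01,0,0,0,1],[0,0,0.01,0,0,0,1]])

```text
time: 18.15
tool_pos: [0.6236, -0.0368, 0.0739]
tool_rot: [-0.0, 0.759, 0.651, -0.0]
contact_force: [-5.7, 0.7, 7.4]
gripper_width: 0.126
```

```bash
python3 - <<'E'
from h import *
rep()
print(manip.state()['ft_torque'])
E
```

```text
t 18.15 tcp [ 0.6236 -0.0368  0.0739] ch [ -1.7334 -12.7271  73.9269] yaw_y -8.758838519063636 tilt [-0.0005  0.0003] F [-5.6902  0.7113  7.3928] w 0.1264774308547187 j6 -0.025304157184735436
[0.0967 0.8559 0.0736]
```

Call:
step_arm(deltas=[[0,-0.0005,0.001,0,0,0,1],[0,-0.001,0.002,0,0,0,1],[0,-0.0015,0.003,0,0,0,1],[0,-0.0015,0.004,0,0,0,1],[0,-0.0015,0.005,0,0,0,1],[0,-0.0015,0.005,0,0,0,1]])

```text
time: 18.75
tool_pos: [0.6236, -0.0368, 0.0707]
tool_rot: [0.001, 0.759, 0.651, 0.001]
contact_force: [-4.1, 1.3, 11.1]
gripper_width: 0.126
```

```bash
python3 - <<'E'
from h import *
rep()
print(manip.state()['ft_torque'])
cv2.imwrite("pics/s14.png",manip.grab_frame('scene')[:,:,::-1])
crop('pics/s14.png',335,215,60,60,11,'pics/s14c.png')
E
```

```text
t 18.75 tcp [ 0.6236 -0.0368  0.0707] ch [ -1.7866 -12.7466  70.6877] yaw_y -8.762316941726917 tilt [ 0.0029 -0.0002] F [-4.0892  1.3415 11.0889] w 0.12618253419511552 j6 -0.025352346200650102
[0.129  0.7743 0.031 ]
```

View pics/s14c.png

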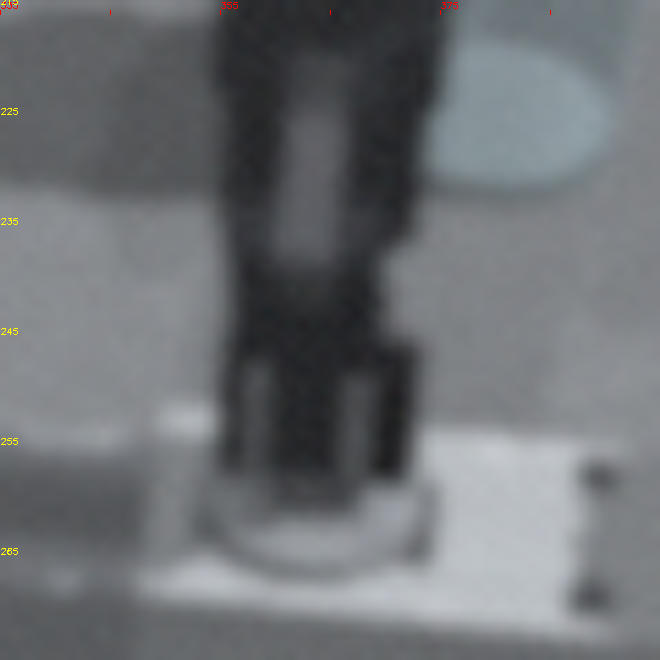

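Underside ≈ 20.7, force 11 N, matching the spring. I'll relieve the side load, press 1 mm further, then twist clockwise (+az with the tool pointing down), checking midway.

Call:
step_arm(deltas=[[0,-0.001,0.001,0,0,0,1],[0,-0.002,0.001,0,0,0,1],[0,-0.002,0.001,0,0,0.08,1],[0,-0.002,0.001,0,0,0.18,1],[0,-0.002,0.001,0,0,0.3,1],[0,-0.002,0.001,0,0,0.4,1]])

```text
time: 19.4
tool_pos: [0.6233, -0.0369, 0.0709]
tool_rot: [0.002, 0.874, 0.485, 0.003]
contact_force: [-0.2, -0.2, 11.0]
gripper_width: 0.128
```

```bash
python3 - <<'E'
from h import *
rep()
print(manip.state()['ft_torque'])
E
```

```text
t 19.4 tcp [ 0.6233 -0.0369  0.0709] ch [ -2.0503 -12.8975  70.8622] yaw_y -31.920732437545485 tilt [ 0.0073 -0.0012] F [-0.1798 -0.155  10.9553] w 0.12778846026113358 j6 0.3787552482743418
[-0.0292  0.2006  0.1115]
```

Call:
step_arm(deltas=[[0,0,0.001,0,0,0.1,1],[0,0,0.001,0,0,0.22,1],[0,0,0.001,0,0,0.34,1],[0,0,0.001,0,0,0.46,1],[0,0,0.001,0,0,0.58,1],[0,0,0.001,0,0,0.7,1]])

```text
time: 20.0
tool_pos: [0.6233, -0.0368, 0.07]
tool_rot: [0.001, 0.988, 0.156, 0.003]
contact_force: [-0.3, 1.4, 13.5]
gripper_width: 0.128
```

```bash
python3 - <<'E'
from h import *
rep()
print(manip.state()['ft_torque'])
E
```

```text
t 20.0 tcp [ 0.6233 -0.0368  0.07  ] ch [ -2.1115 -12.7424  70.0166] yaw_y -72.05807890989608 tilt [ 0.007  -0.0008] F [-0.3091  1.3755 13.4885] w 0.12832484493344398 j6 1.0792299897853563
[0.06   0.3369 0.0934]
```

Turned 63° so far with low torque. I'll finish the quarter turn.

Call:
step_arm(deltas=[[0,0,0,0,0,0.1,1],[0,0,0,0,0,0.2,1],[0,0,0,0,0,0.3,1],[0,0,0,0,0,0.4,1],[0,0,0,0,0,0.47,1],[0,0,0,0,0,0.48,1],[0,0,0,0,0,0.48,1]])

```text
time: 20.7
tool_pos: [0.6228, -0.0364, 0.0697]
tool_rot: [-0.0, 0.997, -0.081, 0.003]
contact_force: [-2.3, 1.8, 12.2]
gripper_width: 0.126
```

```bash
python3 - <<'E'
from h import *
rep()
print(manip.state()['ft_torque'])
cv2.imwrite("pics/s15.png",manip.grab_frame('scene')[:,:,::-1])
crop('pics/s15.png',330,200,80,80,8,'pics/s15c.png')
E
```

```text
t 20.7 tcp [ 0.6228 -0.0364  0.0697] ch [ -2.6318 -12.4473  69.7314] yaw_y -99.28031776067347 tilt [ 0.0058 -0.0002] F [-2.3255  1.7939 12.1585] w 0.1258502460176964 j6 1.5544370139639654
[0.3182 0.4575 0.1118]
```

View pics/s15c.png

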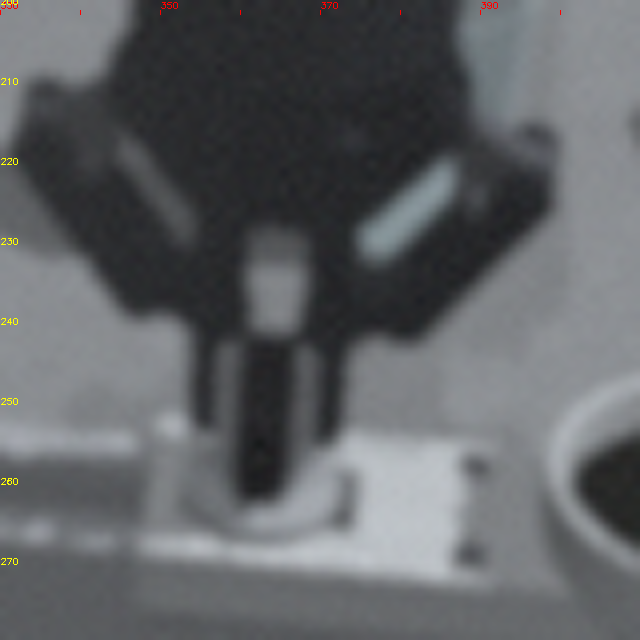

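The wing now lies across the channel after turning 90.5°. I'll let it rise slowly under the spring while still held.

Call:
step_arm(deltas=[[-0.0005,0,-0.001,0,0,0,1],[-0.001,0,-0.002,0,0,0,1],[-0.001,0,-0.003,0,0,0,1],[-0.001,0,-0.004,0,0,0,1],[-0.001,0,-0.005,0,0,0,1],[-0.001,0,-0.006,0,0,0,1],[-0.001,0,-0.007,0,0,0,1],[-0.001,0,-0.008,0,0,0,1]])

```text
time: 21.55
tool_pos: [0.6223, -0.0364, 0.0753]
tool_rot: [-0.0, 0.997, -0.081, 0.004]
contact_force: [10.2, -0.0, -4.2]
gripper_width: 0.127
```

```bash
python3 - <<'E'
from h import *
rep()
print(manip.state()['ft_torque'])
E
```

```text
t 21.55 tcp [ 0.6223 -0.0364  0.0753] ch [ -3.1501 -12.5282  75.2895] yaw_y -99.30452734910169 tilt [ 0.0087 -0.0004] F [10.228  -0.0154 -4.2071] w 0.1266097272774137 j6 1.5545129442352932
[-0.0325 -1.5648 -0.0274]
```

The grooves have caught: the rise stopped at underside ≈ 25.5, with resistance both up and sideways. I'll relieve the loads before letting go.

Call:
step_arm(deltas=[[0.001,0,0.001,0,0,0,1],[0.002,0,0.0015,0,0,0,1],[0.002,0,0.0015,0,0,0,1]])

```text
time: 21.85
tool_pos: [0.6226, -0.0365, 0.0742]
tool_rot: [-0.0, 0.997, -0.081, 0.002]
contact_force: [0.9, 1.2, 7.8]
gripper_width: 0.13
```

```bash
python3 - <<'E'
from h import *
rep()
print(manip.state()['ft_torque'])
E
```

```text
t 21.85 tcp [ 0.6226 -0.0365  0.0742] ch [ -2.7818 -12.5462  74.2396] yaw_y -99.29562116161024 tilt [0.0031 0.0003] F [0.9164 1.1916 7.7979] w 0.1297493266489642 j6 1.5545826387069803
[ 0.2259 -0.0048 -0.04  ]
```

Call:
step_arm(deltas=[[0,0,-0.001,0,0,0,1],[0,0,-0.001,0,0,0,1]])

```text
time: 22.05
tool_pos: [0.6226, -0.0364, 0.0752]
tool_rot: [-0.0, 0.997, -0.081, 0.002]
contact_force: [0.9, 0.9, 6.0]
gripper_width: 0.125
```

Call:
step_arm(deltas=[[0,0,0,0,0,0,0.6],[0,0,0,0,0,0,0.4],[0,0,0,0,0,0,0.3],[0,0,0,0,0,0,0.2],[0,0,0,0,0,0,0.2]])

```text
time: 22.55
tool_pos: [0.6209, -0.0365, 0.0731]
tool_rot: [-0.0, 0.997, -0.081, -0.0]
contact_force: [-0.4, 0.4, 0.7]
gripper_width: 0.396
```

```bash
python3 - <<'E'
from h import *
rep()
cv2.imwrite("pics/s16.png",manip.grab_frame('scene')[:,:,::-1])
crop('pics/s16.png',330,200,80,80,8,'pics/s16c.png')
E
```

```text
t 22.55 tcp [ 0.6209 -0.0365  0.0731] ch [ -4.4982 -12.8314  73.1405] yaw_y -99.29150584991712 tilt [-0.0007  0.0003] F [-0.3784  0.353   0.6692] w 0.3956488554287173 j6 1.5545218542139196
```

View pics/s16c.png

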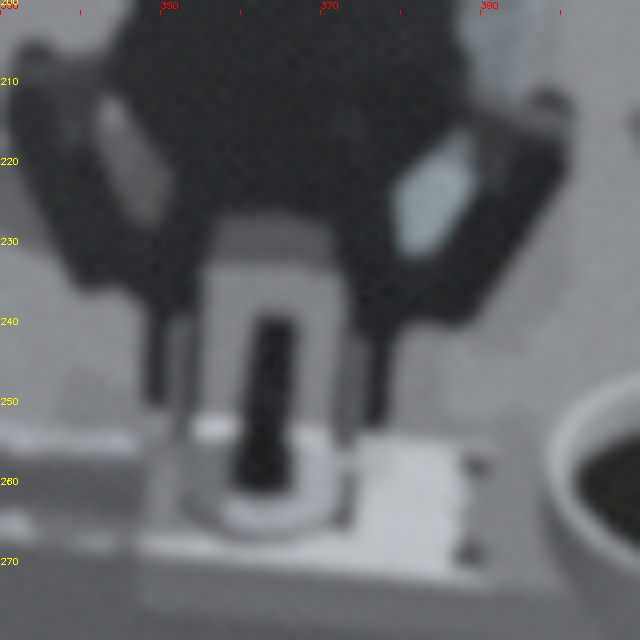

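The fingers are clear of the wing on both sides (about 354–357 and 370–373). I'll lift straight up and away.

Call:
step_arm(deltas=[[0,0,-0.01,0,0,0,0.2],[0,0,-0.03,0,0,0,0.2],[0,0,-0.06,0,0,0,0.2],[0,0,-0.1,0,0,0,0.2],[0,0,-0.14,0,0,0,0.2],[-0.04,0,-0.15,0,0,0,0.2],[-0.08,0.03,-0.15,0,0,0,0.2],[-0.12,0.07,-0.15,0,0,0,0.2],[-0.15,0.11,-0.15,0,0,0,0.2],[-0.17,0.15,-0.15,0,0,0,0.2],[-0.17,0.19,-0.15,0,0,0,0.2],[-0.17,0.21,-0.15,0,0,0,0.2],[-0.17,0.22,-0.15,0,0,0,0.2],[-0.17,0.22,-0.15,0,0,0,0.2]])

```text
time: 24.0
tool_pos: [0.4178, -0.2269, 0.2241]
tool_rot: [-0.0, 0.997, -0.082, 0.0]
contact_force: [-0.5, -0.1, -0.6]
gripper_width: 0.396
```

```bash
python3 - <<'E'
from h import *
rep()
for n in ["scene","top"]: cv2.imwrite(f"pics/{n}17.png",manip.grab_frame(n)[:,:,::-1])
crop('pics/scene17.png',335,200,130,95,6,'pics/s17c.png')
crop('pics/top17.png',200,195,130,75,6,'pics/t17c.png')
E
```

```text
t 24.0 tcp [ 0.4178 -0.2269  0.2241] ch [-176.2136 -231.9472  224.0955] yaw_y -99.39180171133401 tilt [0.0006 0.    ] F [-0.521  -0.0761 -0.6288] w 0.3958087836105811 j6 1.0802162787381766
```

View pics/s17c.png

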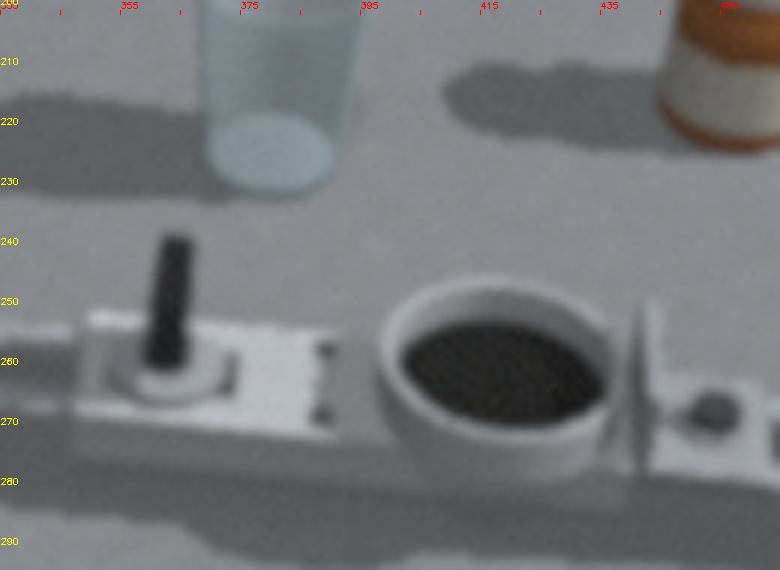

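View pics/t17c.png

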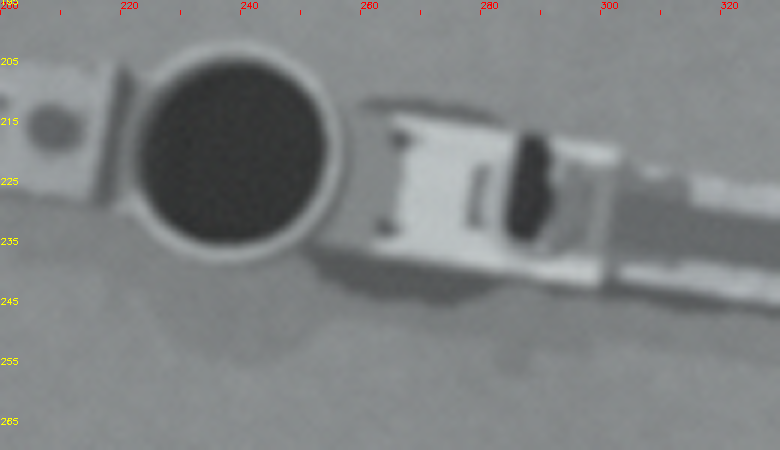

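View pics/scene17.png

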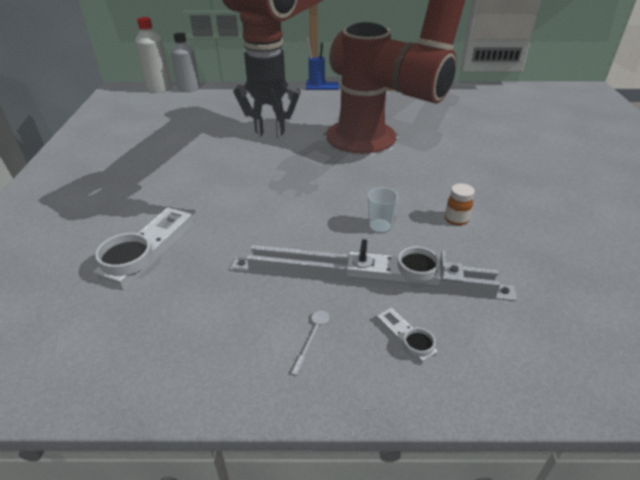

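```bash
python3 - <<'E'
from h import *
for f in('top7','top17'):
    g=cv2.cvtColor(cv2.imread(f'pics/{f}.png'),6);m=np.zeros_like(g);m[195:250,215:262]=(g<75)[195:250,215:262]
    c,_=cv2.findContours(m,0,1);c=max(c,key=cv2.contourArea);e=cv2.fitEllipse(c);print(f,e[0],ch(plane('top',*e[0],.066)))
for f,b in(('s6',0),('scene17',0)):
    g=cv2.cvtColor(cv2.imread(f'pics/{f}.png'),6);m=np.zeros_like(g);m[245:275,398:437]=(g<75)[245:275,398:437]
    M=cv2.moments(m,True);print(f,M['m10']/M['m00'],M['m01']/M['m00'])
g=cv2.cvtColor(cv2.imread('pics/top17.png'),6);m=np.zeros_like(g);m[214:240,280:295]=(g<85)[214:240,280:295]
M=cv2.moments(m,True);q=np.array([M['m10']/M['m00'],M['m01']/M['m00']]);mu=.5*np.arctan2(2*M['mu11'],M['mu20']-M['mu02']);v=6*np.array([np.cos(mu),np.sin(mu)])
a,b=ch(plane('top',*(q+v),.088)),ch(plane('top',*(q-v),.088));print('wing angle vs ch x',np.degrees(np.arctan2((a-b)[1],(a-b)[0])))
g=cv2.cvtColor(cv2.imread('pics/scene17.png'),6);m=np.zeros_like(g);m[234:264,355:370]=(g<85)[234:264,355:370]
M=cv2.moments(m,True);p=(M['m10']/M['m00'],M['m01']/M['m00']);X_,e=two(p,q);print(p,q,ch(X_),e)
E
```

```text
top7 (238.30560302734375, 220.1287841796875) [-1.0929 94.4925 66.    ]
top17 (238.32810974121094, 220.15194702148438) [-1.1351 94.4353 66.    ]
s6 418.82045454545454 261.8159090909091
scene17 418.68988764044946 261.8
wing angle vs ch x 4.718821484056173
(362.8396946564886, 250.8091603053435) [287.8876 226.4831] [  0.6358 -12.87    74.5003] 0.002763259517359744
```

The checks agree: the holder hasn't moved since it met the stop (under 0.2 mm), and the nut sits at about the caught height. Handing in.

```bash
python3 - <<'E'
from h import *
manip.job_done(); rep()
E
```

```text
the job is handed in; nothing more can be done
the job is handed in; nothing more can be done
```

I slid the middle-sized holder along the channel until its foot met the angle stop, then locked it with the spring nut and handed the job in at about 24 s. The hand-in gave no verdict.

**Stop contact:** I pushed the seat wall with closed fingers until the tool stopped moving while the force rose to about 11 N. Pictures taken before and after the nut work show the holder shifted by less than 0.2 mm.

**Nut:** I lowered it lengthwise through the fixing slot, pressed it to about 20 mm underside height, turned it 90.5° clockwise and let it rise.
- It first caught on a channel lip on the way down, and small side shifts freed it.
- On the way up it stopped at about 25.5 mm and resisted both an upward and a sideways pull, as a caught nut should.

**Final checks:**
- **Height:** Two camera views put the middle of the grip at 74.5 mm, against 76.5 mm expected. The same measurement read 1.8 mm low at the start, so this agrees.
- **Wing angle:** The top view shows the wing about 4.7° from square to the channel, while the tool turned it to within 0.5°. That may be a viewing effect or free play in the grooves; I did not resolve it.
- **Everything else:** The beaker, jar and spoon look unmoved in the last picture, which I judged by eye. The gripper is open and clear of everything.

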